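# Make up a winter kit and a nucleus kit for the hives

### The job

Make up two hive kits from the stock on the bench. The winter kit goes in the blue tray: the galvanized mouse guard lying flat in the long compartment and the amber vial standing in either small compartment; the nucleus kit goes in the yellow tray: the orange entrance reducer lying flat in the long compartment, and the tin feeder lid (knob up) and the wooden queen cage (mesh up) lying flat, each in a small compartment of its own. Keep the amber vial upright all the way, and leave the green vial and the white jar cap where they are.

Things in the scene. Friction and masses are not known exactly. Their poses are not given: they have to be found in the camera images.
- blue_tray: Blue kit tray, fixed, 160 (x) x 192 (y) mm, floor 4 mm thick, walls 4 mm thick with tops 12 mm above the bench. Origin: centre of underside, z up; its x points away from the robot within 9 degrees. On its -x side one long compartment, 66 x 184 mm, centre at tray x,y = -43, 0 mm; on its +x side two small ones, each 82 x 90 mm, centres at +35, +47 and +35, -47 mm.
- yellow_tray: Yellow kit tray, fixed, 160 (x) x 192 (y) mm, floor 4 mm thick, walls 4 mm thick with tops 12 mm above the bench. Origin: centre of underside, z up; its x points away from the robot within 9 degrees. On its -x side one long compartment, 66 x 184 mm, centre at tray x,y = -43, 0 mm; on its +x side two small ones, each 82 x 90 mm, centres at +35, +47 and +35, -47 mm.
- mouse_guard: Galvanized mouse guard: bright grey metal channel strip with a row of dark holes, 160 mm long (x), 20 mm wide (y), 20 mm high, lying flat on its two flanges. Origin: centre of the underside; x along its length, z up. Rigid, about 70 g; plain to grip across its width at the middle.
- entrance_reducer: Orange plastic entrance reducer: bar 160 mm long (x), 20 mm wide (y), 22 mm high, with notches 6 mm high in its underside. Origin: centre of the underside; x along its length, z up. About 60 g; plain to grip across its width at the middle.
- amber_vial: Amber (brown) glass vial with a cork stopper, standing upright: body 36 mm diameter up to 38 mm height, then a narrower neck; 63 mm high with the cork. Origin: centre of the underside, z up. About 45 g; to be gripped on the body, 36 mm wide.
- feeder_lid: Dented tin feeder lid: round metal disc 62 mm diameter, 12 mm thick, with a dark wooden knob in the middle of its top, 20 mm diameter, from 12 to 32 mm height. Origin: centre of the underside, z up. About 80 g; to be gripped by the knob.
- queen_cage: Wooden queen cage: small block 56 mm long (x), 34 mm wide (y), 20 mm high, with three dark round cells under wire mesh on top. Origin: centre of the underside; x along its length, z up. About 30 g; to be gripped across its width.
- green_vial: Green glass vial with a cork stopper, standing upright: body 36 mm diameter up to 38 mm height, then a narrower neck; 63 mm high with the cork. Origin: centre of the underside, z up. Not part of either kit: stays where it is.
- jar_cap: White plastic jar cap: plain disc 56 mm diameter, 16 mm high. Origin: centre of the underside, z up. Not part of either kit: stays where it is.
Not all that is in view belongs to the job. Of the things that look like the queen_cage, the smallest one is meant.

How it is judged:
At the end, for the whole second after the job is handed in: Released, at rest: guard and reducer in the long, vial, lid and cage in separate small compartments of their right trays, middle within the compartment, underside within 4 mm of the tray floor, tilt under 0.12 rad; green vial and jar cap within 20 mm of their start, tilt under 0.2 rad (z of mouse_guard in the frame of blue_tray between 0.001 and 0.008 m and angle between each of mouse_guard, entrance_reducer, amber_vial, feeder_lid, queen_cage's own z axis and vertical below 0.12 rad and linear speed of each of mouse_guard, entrance_reducer, amber_vial, feeder_lid, queen_cage below 0.02 m/s and angular speed of each of mouse_guard, entrance_reducer, amber_vial, feeder_lid, queen_cage below 0.2 rad/s and x of mouse_guard in the frame of blue_tray between -0.067 and -0.019 m and y of mouse_guard in the frame of blue_tray between -0.014 and 0.014 m and z of entrance_reducer in the frame of yellow_tray between 0.001 and 0.008 m and x of entrance_reducer in the frame of yellow_tray between -0.067 and -0.019 m and y of entrance_reducer in the frame of yellow_tray between -0.014 and 0.014 m and z of amber_vial in the frame of blue_tray between 0.001 and 0.008 m and x of amber_vial in the frame of blue_tray between 0.006 and 0.064 m and z of feeder_lid in the frame of yellow_tray between 0.001 and 0.008 m and x of feeder_lid in the frame of yellow_tray between 0.006 and 0.064 m and z of queen_cage in the frame of yellow_tray between 0.001 and 0.008 m and x of queen_cage in the frame of yellow_tray between 0.006 and 0.064 m and (y of amber_vial in the frame of blue_tray between 0.014 and 0.08 m or y of amber_vial in the frame of blue_tray between -0.08 and -0.014 m) and ((y of feeder_lid in the frame of yellow_tray between 0.014 and 0.08 m and y of queen_cage in the frame of yellow_tray between -0.08 and -0.014 m) or (y of feeder_lid in the frame of yellow_tray between -0.08 and -0.014 m and y of queen_cage in the frame of yellow_tray between 0.014 and 0.08 m)) and distance of each of green_vial, jar_cap from where it was at the start of the episode below 0.02 m and angle between each of green_vial, jar_cap's own z axis and vertical below 0.2 rad); the robot touches nothing.
It fails at once if the amber vial is tipped by more than 0.7 rad (angle between amber_vial's own z axis and vertical above 0.7 rad).
It fails at once if the green vial or the white jar cap is moved by more than 20 mm (distance of any of green_vial, jar_cap from where it was at the start of the episode above 0.02 m).
It also fails if it takes over 128 s, if anything falls off the work surface, if the arm or the gripper's body presses on something with over 40 N, if the wrist force passes 120 N, or if a joint passes its speed limit or range.

### The arm

A 7-joint arm with a two-finger parallel gripper is mounted at the origin on the work surface. World frame = base frame: x ahead of the robot, y to its left, z up, the work surface at z = 0. Lengths are in m, angles in rad, forces in N, time in s.
With the tool pointing down it reaches from about 0.4 to 0.85 m from the base axis. Payload 10.4 kg.
Tool frame: the origin (TCP) lies midway between the tips of the shut fingers; the grasp point (between the pads) lies 19 mm behind it; y points along the fingers, x is the direction in which the jaws open and shut, and the axes are right-handed (so a half turn about y gives the same grasp; the last joint's range is limited). The gripper opens to 87 mm and grips with 3 to 60 N. Pads are 19 mm wide; open, the fingers measure 117 mm over their backs; the gripper's body (75 mm by 190 mm) begins 51 mm behind the grasp point.
Start: joints at [1.307, 0.332, -0.065, 1.46, 0.022, 1.35, -0.088], TCP at [0.149, -0.607, 0.223] pointing down, gripper open.
Joint ranges: [-2.6, 2.6], [-0.5, 2.12], [-1.47, 1.34], [0.16, 2.42], [-1.27, 4.41], [0.06, 2.06], [-2.6, 2.6]. Speed limits (rad/s): [2.22, 2.22, 2.79, 2.79, 3.14, 3.14, 3.14].

### API

Orientations are given as a unit quaternion [x, y, z, w].
In Python, from bench import * gives the robot as it stands.
- The arm moves only by the tool jog_arm, never from a script. Its argument "commands" is a list of rows, each an object with "translation": the shift along the world's x, y, z in mm, a list of three; "twist": the turn about the world's z in rad. A call has 1 to 20 rows; each row shifts and turns the commanded pose from where the row before left it; what a row does not reach is not made up. A row lasts 1/10 s, in which the tool goes at most 50 mm and 8.59 degrees, less where a joint would pass 70% of its speed; a pose out of reach is approached as far as the arm can. A call is refused whole if a number of a shift passes 50 or a number of a turn 0.15, either way. A call with a gripper value outside its range is refused whole. "grip" is the closure, from 0 (fully open) to 1 (shut), set as the call begins (left out, the last holds). The fingers move at their own pace and stop on an object; "grip_force" is the grip in N (left out, the last holds). Time passes only in rows, so rows that do not move let the fingers close. It gives the time, the measured TCP pose, the force and the opening at its end, in the units of the state.
- read_state(): the state, without advancing time (a new reading comes with each control period).
- camera(name): name is "scene" or "top"; returns a dict with "img" (384x512x3 uint8, red, green, blue), "fx", "fy", "cx", "cy" (pixels), "cam_to_world" (4x4, takes a point from camera to world coordinates). Camera axes: x right, y down, z forward; pixel columns grow to the right and rows downward; lengths in m; the calibration is good to about 2 mm. A picture is of the moment at which its call begins. There is no depth.
- close_job(): hands the job in, once; it reports no verdict.
The state is a dict: "time": time; "joint_positions": joint angles; "joint_vel": joint speeds; "joint_torque": joint torques, N m; "ee_pos": TCP position; "eef_rot": TCP orientation; "ft_force": force on the tool from outside, world axes, zero at the start; "torque": the same for the moment, N m; "width": finger opening in m.
Only numpy, scipy, OpenCV 4.12 (cv2) and the standard library are available. Lean on these libraries where they do the work, as an engineer would, in place of code of your own. Each camera call takes 0.05 s, during which the arm holds its last target.

## Working session

There is one attempt and no reset: what is moved stays moved. The work goes in short steps, Python scripts to look and compute and a tool call to move; the robot and the scene stay as the last step left them, time stands still between calls to the robot, and variables do not carry over. Pictures are saved under pics/ and viewed, and the job is handed in when it is done.

Besides the shell and the picture viewer there is one more tool, called after "Call:" as name([rows], argument=value, ...), one row to a line, values as JSON. jog_arm: Moves the arm, as the interface text tells. Its arguments: {"type":"object","properties":{"commands":{"type":"array"},"grip":{"type":"number"},"grip_force":{"type":"number"}},"required":["commands"]}

```bash
mkdir -p pics; ls; python3 - <<'E'
from bench import *
import cv2
s=read_state()
print(s)
for n in("scene","top"):
    c=camera(n); cv2.imwrite(f"pics/{n}0.png",cv2.cvtColor(c["img"],cv2.COLOR_RGB2BGR)); print(n,c["fx"],c["fy"],c["cx"],c["cy"],c["cam_to_world"])
E
```

```text
pics
{'time': 0.0, 'joint_positions': array([ 1.30741636,  0.33288637, -0.06469724,  1.46092122,  0.02157276,
        1.34990136, -0.08850989]), 'joint_vel': array([-3.87234559e-04,  7.53479837e-05,  7.01393982e-04,  2.58611850e-05,
        1.50838286e-03, -8.62955138e-05,  9.37421215e-04]), 'joint_torque': array([-7.14099733e-04, -6.23250461e+01,  2.42020941e-02, -3.89891589e+01,
       -6.12383382e-02,  3.97508999e-02,  1.41635883e-04]), 'ee_pos': array([ 0.14894878, -0.60659966,  0.22175447]), 'eef_rot': array([-0.55613177,  0.4367347 , -0.43592642,  0.5567301 ]), 'ft_force': array([-0.25055104, -0.30152867, -0.27960518]), 'torque': array([ 3.34462781e-02, -4.24347794e-06,  6.91829424e-03]), 'width': 0.08706444256847552}
scene 375.7250094688486 375.7250094688486 251.7590564907219 191.5931987270206 [[ 0.60273807  0.56162971 -0.56681468  1.00011242]
 [ 0.79781181 -0.43685763  0.41551381 -0.38264331]
 [-0.01425242 -0.70265744 -0.71138554  0.72528704]
 [ 0.          0.          0.          1.        ]]
top 360.4145128264867 360.4145128264867 253.61266423530205 196.34237344786993 [[-0.02701265 -0.98184206  0.1877671   0.26731536]
 [-0.99959812  0.02814632  0.00337361  0.00802048]
 [-0.00859731 -0.18760051 -0.98220779  1.02087496]
 [ 0.          0.          0.          1.        ]]
```

View pics/scene0.png

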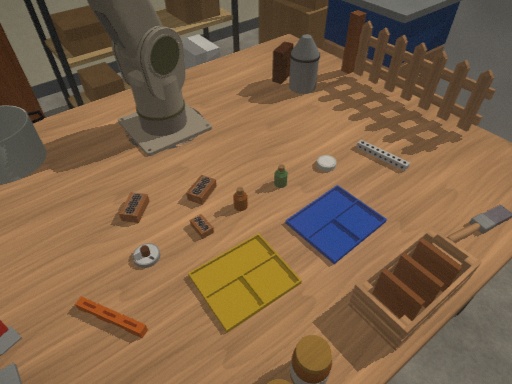

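View pics/top0.png

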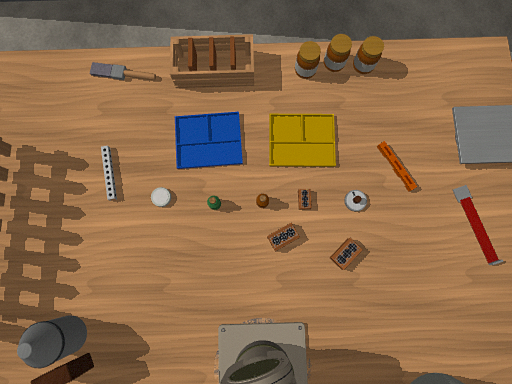

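The top view shows the blue tray at (209,140), yellow tray (303,140), guard (109,173), reducer (397,166), amber vial (262,200), green vial (214,202), cap (160,197) and lid (356,201). There are three cage-like blocks at (305,199), (284,237) and (348,254). The one at (305,199) looks smallest, so I'll measure all three and check with a crop.

```bash
cat > h.py <<'E'
from bench import *
import cv2, numpy as np
def ray(c,u,v,z):
    M=c["cam_to_world"]; d=M[:3,:3]@np.array([(u-c["cx"])/c["fx"],(v-c["cy"])/c["fy"],1.])
    o=M[:3,3]; return (o+d*(z-o[2])/d[2])
def proj(c,p):
    M=c["cam_to_world"]; q=M[:3,:3].T@(np.array(p)-M[:3,3]); return c["fx"]*q[0]/q[2]+c["cx"],c["fy"]*q[1]/q[2]+c["cy"]
def blobs(c,lo,hi,amin=20):
    hsv=cv2.cvtColor(c["img"],cv2.COLOR_RGB2HSV); m=cv2.inRange(hsv,lo,hi)
    cs,_=cv2.findContours(m,cv2.RETR_EXTERNAL,cv2.CHAIN_APPROX_NONE)
    return [k for k in cs if cv2.contourArea(k)>amin]
def rect(c,k,z):
    P=np.array([ray(c,*p[0],z)[:2]*1000 for p in k],np.float32)
    (x,y),(w,h),a=cv2.minAreaRect(P)
    b=cv2.boxPoints(((x,y),(w,h),a)); e=b[1]-b[0]; f=b[2]-b[1]
    L=e if np.hypot(*e)>np.hypot(*f) else f
    return (x,y),sorted((w,h)),np.degrees(np.arctan2(L[1],L[0]))%180
E
python3 - <<'E'
from h import *
c=camera("top"); im=cv2.cvtColor(c["img"],cv2.COLOR_RGB2BGR)
cv2.imwrite("pics/crop1.png",cv2.resize(im[160:275,90:430],None,fx=2.35,fy=2.35,interpolation=cv2.INTER_CUBIC))
hsv=cv2.cvtColor(c["img"],cv2.COLOR_RGB2HSV)
for n,p in dict(guard=(105,160),red=(400,168),amber=(262,203),cage=(300,193),cage_m=(305,199),wood=(330,215),lid=(350,195),knob=(357,200),cap=(160,197),green=(214,204),blue=(200,150),yel=(300,150),cage2=(275,241),cage3=(340,250)).items(): print(n,hsv[p[1],p[0]])
for n,lo,hi,z in [("blue",(105,150,60),(130,255,255),.012),("yellow",(22,180,90),(30,255,255),.012),("orange",(5,200,120),(14,255,255),.022),("green",(50,60,20),(90,255,255),.03)]:
    for k in blobs(c,lo,hi): print(n,cv2.boundingRect(k),rect(c,k,z))
E
```

```text
guard [165  20  25]
red [  7 255  95]
amber [ 15 237  97]
cage [ 13 169 125]
cage_m [130  17  46]
wood [ 15 133 191]
lid [ 30   4 172]
knob [ 11 174  76]
cap [ 15  13 195]
green [ 70 169  77]
blue [108 237 156]
yel [ 24 255 170]
cage2 [30  5 95]
cage3 [ 13 193 132]
blue (175, 112, 67, 57) ((634.9772338867188, 141.71420288085938), [161.11875915527344, 190.55960083007812], np.float32(92.807))
yellow (269, 113, 67, 53) ((628.1690673828125, -134.30288696289062), [160.5103302001953, 191.95948791503906], np.float32(87.99327))
orange (377, 141, 40, 50) ((535.9178466796875, -398.494384765625), [29.46926498413086, 157.56227111816406], np.float32(29.811472))
green (207, 196, 14, 13) ((443.9202880859375, 123.82561492919922), [34.02737045288086, 36.58403015136719], np.float32(88.374374))
```

View pics/crop1.png

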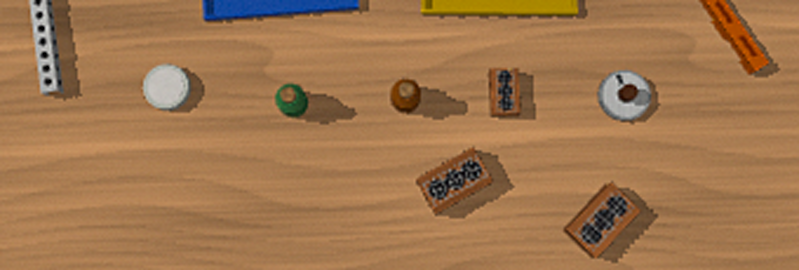

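The crop confirms it: (305,199) is the smallest block, with three cells under mesh, and the other two are larger. Next I'll locate each piece in both views.

```bash
cat > m.py <<'E'
from h import *
for cam in("top","scene"):
    c=camera(cam); hsv=cv2.cvtColor(c["img"],cv2.COLOR_RGB2HSV)
    seeds=dict(guard=(.52,.40,.02),lid=(.455,-.25,.012),cap=(.47,.26,.016),cage=(.46,-.12,.02),cageB=(.36,-.07,.02),cageC=(.31,-.24,.02))
    print(cam)
    for n,lo,hi,z in [("guard",(0,0,0),(180,60,255),.02),("cap",(0,0,60),(180,60,255),.016),("lid",(0,0,60),(180,50,255),.012),("cage",(0,0,0),(180,80,255),.02),("cageB",(0,0,0),(180,80,255),.02),("cageC",(0,0,0),(180,80,255),.02)]:
        for k in blobs(c,lo,hi,12):
            r=rect(c,k,z)
            s=seeds[n]
            if np.hypot(r[0][0]/1000-s[0],r[0][1]/1000-s[1])<.05: print(n,cv2.boundingRect(k),np.round(r[0],1),np.round(r[1],1),round(float(r[2]),1))
    for n,lo,hi,z in [("orange",(4,225,60),(12,255,255),.022),("yel",(22,180,90),(30,255,255),.012),("blue",(105,150,60),(130,255,255),.012),("amberbody",(5,195,30),(22,255,130),.038),("green",(50,60,20),(90,255,255),.038)]:
        for k in blobs(c,lo,hi,40):
            r=rect(c,k,z)
            if .25<r[0][0]/1000<.8: print(n,cv2.boundingRect(k),np.round(r[0],1),np.round(r[1],1),round(float(r[2]),1))
    im=cv2.cvtColor(c["img"],cv2.COLOR_RGB2BGR)
    tiles=[]
    for p in [(.52,.40,.02),(.46,-.02,.02),(.46,-.12,.02),(.455,-.25,.02),(.54,-.4,.02),(.44,.12,.02)]:
        u,v=proj(c,p); u=int(u);v=int(v); h=36
        t=cv2.resize(im[max(v-h,0):v+h,max(u-h,0):u+h],(262,262),interpolation=cv2.INTER_NEAREST); tiles.append(t); print(p,"tile origin",u-h,v-h)
    cv2.imwrite(f"pics/tiles_{cam}.png",np.vstack([np.hstack(tiles[:3]),np.hstack(tiles[3:])]))
E
python3 m.py
```

```text
top
guard (101, 146, 16, 55) [541.5 426.8] [ 26.9 165. ] 9.8
cap (151, 187, 20, 20) [466.5 276.3] [54.2 55.3] 0.9
lid (344, 190, 23, 21) [ 441.5 -276. ] [57.7 62.5] 88.4
cage (302, 190, 7, 17) [ 449.8 -133.4] [17.  45.9] 177.0
cageB (272, 227, 23, 18) [343.8 -67.7] [27.7 70.2] 119.2
cageC (336, 243, 22, 22) [ 293.6 -238.7] [27.9 68.8] 136.9
yel (269, 113, 67, 53) [ 628.2 -134.3] [160.6 192. ] 88.0
blue (175, 112, 67, 56) [635.1 141.7] [160.9 190.6] 92.8
amberbody (257, 194, 12, 14) [442.8 -12.9] [30.5 36.6] 178.4
amberbody (377, 145, 34, 46) [ 526.3 -383.2] [  8.4 153.5] 29.8
green (207, 196, 14, 13) [442.5 122.9] [33.8 36.3] 88.4
(0.52, 0.4, 0.02) tile origin 81 143
(0.46, -0.02, 0.02) tile origin 228 159
(0.46, -0.12, 0.02) tile origin 264 158
(0.455, -0.25, 0.02) tile origin 310 159
(0.54, -0.4, 0.02) tile origin 360 128
(0.44, 0.12, 0.02) tile origin 179 167
scene
guard (357, 140, 53, 31) [547.3 418.5] [ 43.4 162.5] 10.2
cap (317, 155, 19, 16) [471.8 270.4] [51.4 67.3] 136.0
lid (133, 244, 27, 24) [ 444.9 -280.3] [60.4 63.1] 19.1
cage (198, 220, 11, 11) [ 456.9 -133.6] [18.  29.2] 176.5
cageB (193, 178, 16, 17) [336.6 -64.7] [21.7 65.4] 118.1
cageC (126, 195, 15, 19) [ 284.4 -239.5] [21.9 64.3] 134.2
yel (189, 234, 112, 98) [ 630.6 -137.5] [163.3 192.4] 87.9
blue (287, 190, 99, 71) [640.6 139.5] [157.6 190.4] 91.6
(0.52, 0.4, 0.02) tile origin 333 115
(0.46, -0.02, 0.02) tile origin 205 168
(0.46, -0.12, 0.02) tile origin 172 187
(0.455, -0.25, 0.02) tile origin 123 212
(0.54, -0.4, 0.02) tile origin 75 277
(0.44, 0.12, 0.02) tile origin 242 141
```

View pics/tiles_top.png

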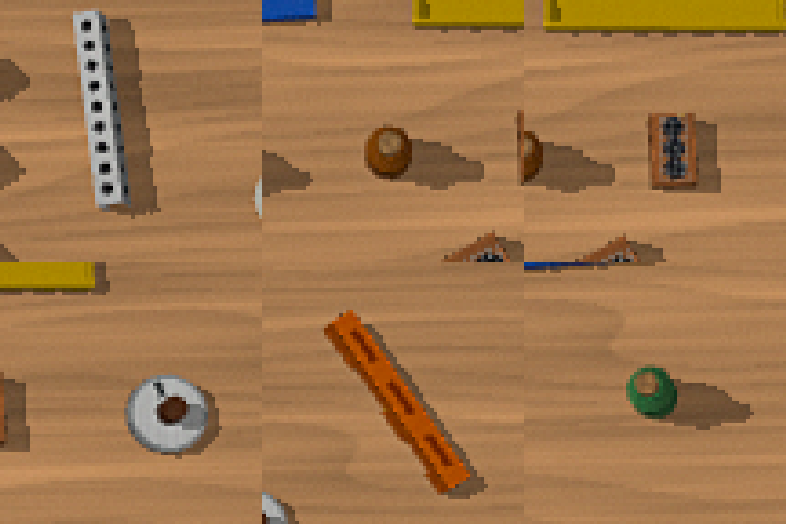

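View pics/tiles_scene.png

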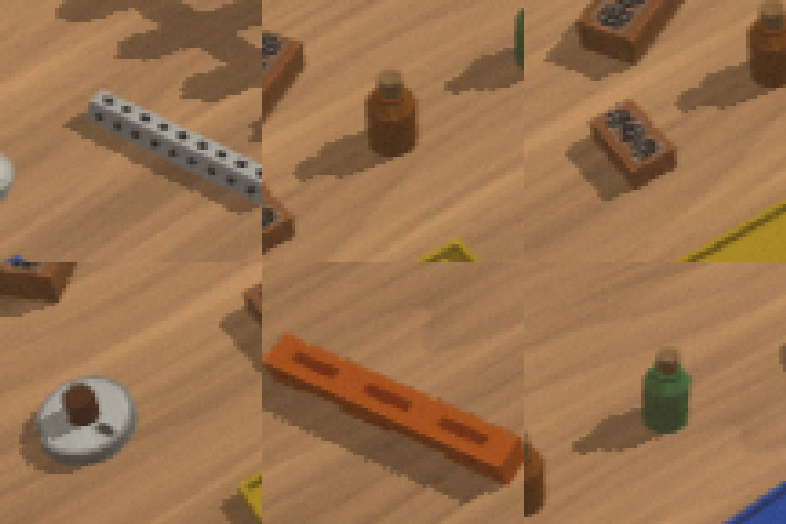

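```bash
python3 - <<'E'
from h import *
T=camera("top");S=camera("scene")
def tri(a,b):
    A=[];B=[]
    o=[];d=[]
    for c,(u,v) in((T,a),(S,b)):
        p=ray(c,u,v,0);o.append(c["cam_to_world"][:3,3]);q=p-o[-1];d.append(q/np.linalg.norm(q))
    M=sum(np.eye(3)-np.outer(x,x) for x in d); r=sum((np.eye(3)-np.outer(x,x))@y for x,y in zip(d,o))
    return np.round(np.linalg.solve(M,r)*1000,1)
t=lambda o,x,y:(o[0]+x/3.64-.5,o[1]+y/3.64-.5)
R=lambda c,p,z:np.round(ray(c,*p,z)[:2]*1000,1)
a,b=t((81,143),86,25),t((81,143),107,188); A,B=R(T,a,.02),R(T,b,.02);print("guard top",(A+B)/2,A,B,np.degrees(np.arctan2(*(A-B)[::-1])))
a2=t((333,115),109,101);print("guard hole scene",R(S,a2,.02), "far")
for n,p,q,z in [("red",t((360,128),138,135),t((75,277),126,135),.022),("cage",t((264,158),149,148),t((172,187),108,132),.02),("knob",t((310,159),172,148),t((123,212),81,122),.032),("cork",t((228,159),128,142),t((205,168),128,73),.063),("greencork",t((179,167),650-524,381-262),t((242,141),666-524,352-262),.063)]:
    print(n,tri(p,q),R(T,p,z),R(S,q,z))
A,B=R(T,t((360,128),102,85),.022),R(T,t((360,128),176,187),.022);print("red ang",np.degrees(np.arctan2(*(A-B)[::-1])),(A+B)/2)
from scipy.spatial.transform import Rotation as Ro
print(np.round(Ro.from_quat(read_state()["eef_rot"]).as_matrix(),3))
E
```

```text
guard top [543.45 431.  ] [610.2 442.6] [476.7 419.4] 9.858561878853017
guard hole scene [476.2 418.4] far
red [ 538.7 -403.6   21.5] [ 538.9 -402.1] [ 538.4 -404.6]
cage [ 448.8 -132.4   20.8] [ 449.3 -131.7] [ 447.7 -132.9]
knob [ 439.  -274.4   37.1] [ 440.2 -275.2] [ 434.5 -274.3]
cork [445.7 -13.1  66.8] [446.5 -13.1] [442.5 -11.2]
greencork [444.8 120.4  67.7] [445.7 121. ] [440.7 123.9]
red ang 30.391319938294735 [ 538.4  -402.65]
[[ 0.238 -0.     0.971]
 [-0.971  0.     0.238]
 [-0.    -1.    -0.   ]]
```

Measured, in mm: 

| Item | Position | Angle |
|---|---|---|
| Reducer | (539,-403) | 30.3° |
| Guard | (543.5,431) | 9.9° |
| Amber vial | (445,-13) | – |
| Lid | (440.5,-276) | – |
| Cage | (449,-132.5) | -3° |
| Blue tray | (636.5,140.5) | +2.5° |
| Yellow tray | (629,-136) | -2° |

Heights and sizes agree with the description. I'll start with the reducer.

Call:
jog_arm([
  {"translation": [39,20.4,-6],"twist": 0.0285},
  {"translation": [39,20.4,-6],"twist": 0.0285},
  {"translation": [39,20.4,-6],"twist": 0.0285},
  {"translation": [39,20.4,-6],"twist": 0.0285},
  {"translation": [39,20.4,-6],"twist": 0.0285},
  {"translation": [39,20.4,-6],"twist": 0.0285},
  {"translation": [39,20.4,-6],"twist": 0.0285},
  {"translation": [39,20.4,-6],"twist": 0.0285},
  {"translation": [39,20.4,-6],"twist": 0.0285},
  {"translation": [39,20.4,-6],"twist": 0.0285},
  {"translation": [0,0,-20],"twist": 0},
  {"translation": [0,0,-20],"twist": 0},
  {"translation": [0,0,-20],"twist": 0},
  {"translation": [0,0,-20],"twist": 0},
  {"translation": [0,0,0],"twist": 0},
  {"translation": [0,0,0],"twist": 0},
], grip=0, grip_force=20)

```text
time: 1.95
ee_pos: [0.5391, -0.403, 0.0829]
eef_rot: [-0.613, 0.353, -0.353, 0.613]
ft_force: [-0.1, -0.4, 0.7]
width: 0.0868
```

```bash
cat > st.py <<'E'
from h import *
from scipy.spatial.transform import Rotation as Ro
def st():
    s=read_state(); m=Ro.from_quat(s["eef_rot"]).as_matrix()
    print("t",round(s["time"],2),"tcp",np.round(s["ee_pos"]*1000,1),"jaw",round(float(np.degrees(np.arctan2(m[1,0],m[0,0]))),1),"F",np.round(s["ft_force"],1),"w",round(s["width"]*1000,1),"j7",round(float(s["joint_positions"][6]),2))
if __name__=="__main__":
    import sys
    st()
    if len(sys.argv)>1:
        for n in("top","scene"):
            c=camera(n); cv2.imwrite(f"pics/{sys.argv[1]}_{n}.png",cv2.cvtColor(c["img"],cv2.COLOR_RGB2BGR))
E
python3 st.py a1
python3 -c "
from h import *
S=camera('scene')
for p in [(352,70),(440,110),(470,125)]: print(ray(S,*p,0))"
```

```text
t 1.95 tcp [ 539.1 -403.    82.9] jaw -59.9 F [-0.1 -0.4  0.7] w 86.8 j7 -0.58
[0.12617867 0.76186866 0.        ]
[0.5043964  0.78370504 0.        ]
[0.61468809 0.78287643 0.        ]
```

View pics/a1_scene.png

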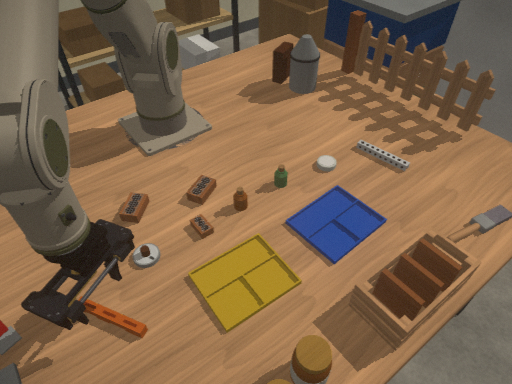

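The gripper sits over the reducer's middle with the jaws across its width, and the fence is far off at y≈0.78. Descending to grasp.

Call:
jog_arm([
  {"translation": [0,0,-20]},
  {"translation": [0,0,-20]},
  {"translation": [0,0,-20]},
  {"translation": [0,0,-10]},
  {"translation": [0,0,-7]},
  {"translation": [0,0,0]},
])

```text
invalid input at $.commands[0]: expected keys translation, twist
```

Call:
jog_arm([
  {"translation": [0,0,0]},
  {"translation": [0,0,0]},
  {"translation": [0,0,0]},
  {"translation": [0,0,0]},
  {"translation": [0,0,0]},
  {"translation": [0,0,0]},
  {"translation": [0,0,0]},
  {"translation": [0,0,0]},
], grip=1, grip_force=20)

```text
invalid input at $.commands[0]: expected keys translation, twist
```

Call:
jog_arm([
  {"translation": [0,0,10]},
  {"translation": [0,0,20]},
  {"translation": [0,0,30]},
  {"translation": [0,0,30]},
  {"translation": [0,0,0]},
])

```text
invalid input at $.commands[0]: expected keys translation, twist
```

```bash
python3 st.py a2
```

```text
t 2.1 tcp [ 539.8 -403.4   84.1] jaw -59.9 F [-0.7 -0.3  0.7] w 87.0 j7 -0.58
```

View pics/a2_scene.png

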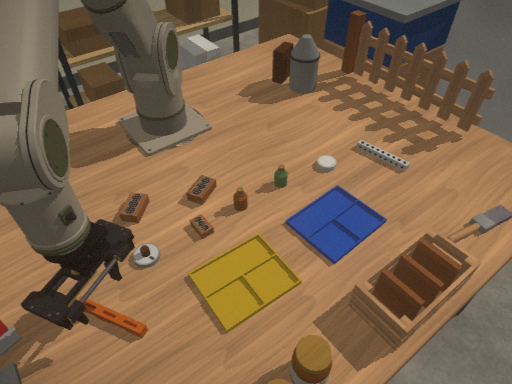

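Every row has to include a twist, so nothing moved. Repeating with it.

Call:
jog_arm([
  {"translation": [0,0,-20],"twist": 0},
  {"translation": [0,0,-20],"twist": 0},
  {"translation": [0,0,-20],"twist": 0},
  {"translation": [0,0,-10],"twist": 0},
  {"translation": [0,0,-7],"twist": 0},
  {"translation": [0,0,0],"twist": 0},
  {"translation": [0,0,0],"twist": 0},
])

```text
time: 2.9
ee_pos: [0.5396, -0.4033, 0.0065]
eef_rot: [0.613, -0.352, 0.353, -0.613]
ft_force: [-0.9, 0.0, 0.4]
width: 0.087
```

Call:
jog_arm([
  {"translation": [0,0,0],"twist": 0},
  {"translation": [0,0,0],"twist": 0},
  {"translation": [0,0,0],"twist": 0},
  {"translation": [0,0,0],"twist": 0},
  {"translation": [0,0,0],"twist": 0},
  {"translation": [0,0,0],"twist": 0},
  {"translation": [0,0,0],"twist": 0},
  {"translation": [0,0,0],"twist": 0},
], grip=1, grip_force=20)

```text
time: 3.7
ee_pos: [0.5391, -0.403, 0.0056]
eef_rot: [0.613, -0.353, 0.353, -0.613]
ft_force: [-1.1, -0.2, 0.3]
width: 0.0311
```

Call:
jog_arm([
  {"translation": [0,0,10],"twist": 0},
  {"translation": [0,0,20],"twist": 0},
  {"translation": [0,0,30],"twist": 0},
  {"translation": [0,0,30],"twist": 0},
  {"translation": [0,0,0],"twist": 0},
  {"translation": [0,0,0],"twist": 0},
])

```text
time: 4.3
ee_pos: [0.5394, -0.4032, 0.0967]
eef_rot: [0.613, -0.352, 0.354, -0.613]
ft_force: [-0.3, 0.6, -1.7]
width: 0.0192
```

```bash
python3 st.py a3
```

```text
t 4.3 tcp [ 539.4 -403.2   96.7] jaw -59.9 F [-0.3  0.6 -1.7] w 19.2 j7 -0.57
```

View pics/a3_scene.png

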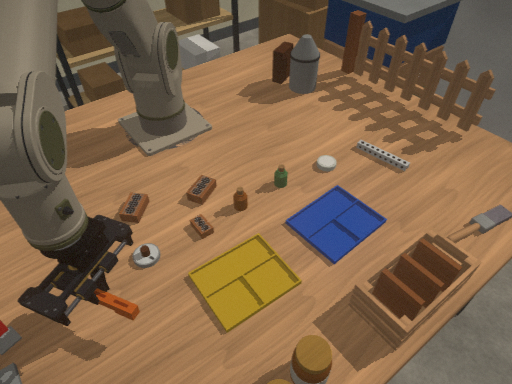

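The fingers close at about 70 mm/s, so they were still closing when the lift began and the reducer may be held low. I'll check with a crop.

```bash
python3 - <<'E'
from h import *
t=[]
for n,x in (("top",(355,110)),("scene",(20,210))):
    im=cv2.imread(f"pics/a3_{n}.png")[x[1]:x[1]+120,x[0]:x[0]+130]; t.append(cv2.resize(im,(390,360),interpolation=cv2.INTER_CUBIC))
cv2.imwrite("pics/a3c.png",np.hstack(t))
E
```

```text
(no output)
```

View pics/a3c.png

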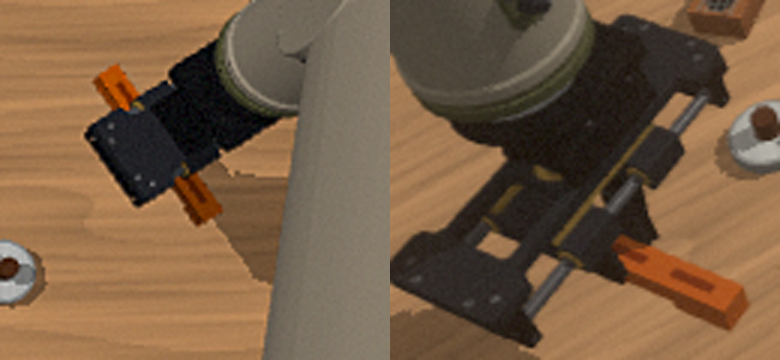

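It's level but the grip height is unknown. I'll set it back down, feeling for contact, and regrip.

Call:
jog_arm([
  {"translation": [0,0,-30],"twist": 0},
  {"translation": [0,0,-30],"twist": 0},
  {"translation": [0,0,-10],"twist": 0},
  {"translation": [0,0,-5],"twist": 0},
  {"translation": [0,0,0],"twist": 0},
  {"translation": [0,0,0],"twist": 0},
])

```text
time: 5.0
ee_pos: [0.5394, -0.4031, 0.0211]
eef_rot: [-0.613, 0.353, -0.353, 0.613]
ft_force: [1.1, 0.5, -0.6]
width: 0.0192
```

Call:
jog_arm([
  {"translation": [0,0,-4],"twist": 0},
  {"translation": [0,0,0],"twist": 0},
  {"translation": [0,0,0],"twist": 0},
])

```text
time: 5.3
ee_pos: [0.5404, -0.4043, 0.0187]
eef_rot: [0.613, -0.351, 0.354, -0.612]
ft_force: [0.4, -1.6, 7.4]
width: 0.0197
```

Call:
jog_arm([
  {"translation": [0,0,-4],"twist": 0},
  {"translation": [0,0,0],"twist": 0},
  {"translation": [0,0,0],"twist": 0},
])

```text
time: 5.6
ee_pos: [0.5409, -0.4041, 0.016]
eef_rot: [0.613, -0.351, 0.355, -0.613]
ft_force: [-3.1, 1.7, 18.0]
width: 0.0196
```

It reached the bench at TCP ≈19 mm, so only about 3 mm was held. Regripping deeper.

Call:
jog_arm([
  {"translation": [0,0,4],"twist": 0},
  {"translation": [0,0,0],"twist": 0},
  {"translation": [0,0,0],"twist": 0},
  {"translation": [0,0,0],"twist": 0},
  {"translation": [0,0,-6],"twist": 0},
  {"translation": [0,0,-6],"twist": 0},
  {"translation": [0,0,0],"twist": 0},
], grip=0.5)

```text
time: 6.3
ee_pos: [0.5383, -0.4024, 0.0029]
eef_rot: [-0.613, 0.354, -0.352, 0.613]
ft_force: [-1.5, 0.3, -0.2]
width: 0.0435
```

Call:
jog_arm([
  {"translation": [0,0,0],"twist": 0},
  {"translation": [0,0,0],"twist": 0},
  {"translation": [0,0,0],"twist": 0},
  {"translation": [0,0,0],"twist": 0},
  {"translation": [0,0,0],"twist": 0},
  {"translation": [0,0,0],"twist": 0},
], grip=1, grip_force=30)

```text
time: 6.9
ee_pos: [0.5392, -0.4031, 0.0048]
eef_rot: [0.613, -0.353, 0.353, -0.613]
ft_force: [0.6, -0.4, 1.9]
width: 0.02
```

Call:
jog_arm([
  {"translation": [0,0,10],"twist": 0},
  {"translation": [0,0,30],"twist": 0},
  {"translation": [0,0,30],"twist": 0},
  {"translation": [0,0,30],"twist": 0},
  {"translation": [3.9,22.4,0],"twist": 0.0845},
  {"translation": [3.9,22.4,0],"twist": 0.0845},
  {"translation": [3.9,22.4,0],"twist": 0.0845},
  {"translation": [3.9,22.4,0],"twist": 0.0845},
  {"translation": [3.9,22.4,0],"twist": 0.0845},
  {"translation": [3.9,22.4,0],"twist": 0.0845},
  {"translation": [3.9,22.4,0],"twist": 0.0845},
  {"translation": [3.9,22.4,0],"twist": 0.0845},
  {"translation": [3.9,22.4,0],"twist": 0.0845},
  {"translation": [3.9,22.4,0],"twist": 0.0845},
  {"translation": [3.9,22.4,0],"twist": 0.0845},
  {"translation": [3.9,22.4,0],"twist": 0.0845},
  {"translation": [0,0,-20],"twist": 0},
  {"translation": [0,0,-20],"twist": 0},
  {"translation": [0,0,0],"twist": 0},
  {"translation": [0,0,0],"twist": 0},
])

```text
time: 8.9
ee_pos: [0.5859, -0.1343, 0.0653]
eef_rot: [0.707, -0.011, 0.011, -0.707]
ft_force: [0.4, 0.3, -0.1]
width: 0.0195
```

```bash
python3 st.py a4
```

```text
t 8.9 tcp [ 585.9 -134.3   65.3] jaw -1.8 F [ 0.4  0.3 -0.1] w 19.5 j7 -0.08
```

View pics/a4_scene.png

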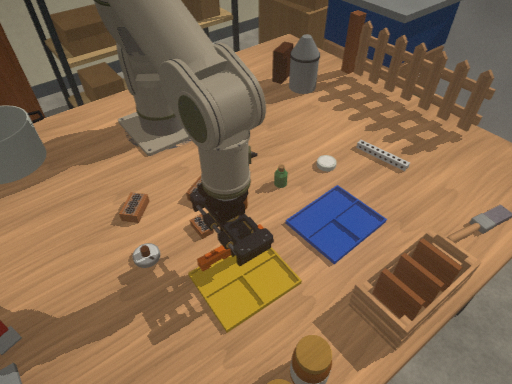

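View pics/a4_top.png

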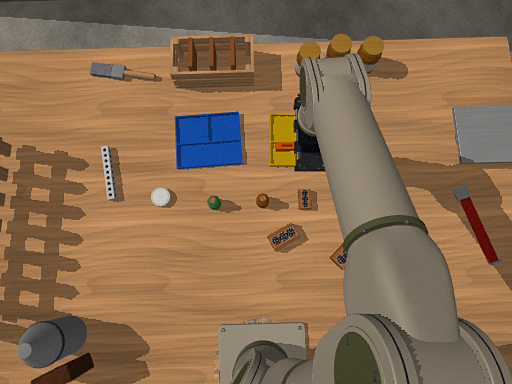

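The reducer hangs level above the near (long) compartment, around (215,255) in the scene view. Lowering and releasing with a small opening.

Call:
jog_arm([
  {"translation": [0,0,-20],"twist": 0},
  {"translation": [0,0,-15],"twist": 0},
  {"translation": [0,0,-10],"twist": 0},
  {"translation": [0,0,-6],"twist": 0},
  {"translation": [0,0,-3],"twist": 0},
  {"translation": [0,0,0],"twist": 0},
  {"translation": [0,0,0],"twist": 0},
])

```text
time: 9.7
ee_pos: [0.5863, -0.1342, 0.0111]
eef_rot: [0.707, -0.011, 0.011, -0.707]
ft_force: [-0.4, -0.3, -1.3]
width: 0.0195
```

Call:
jog_arm([
  {"translation": [0,0,0],"twist": 0},
  {"translation": [0,0,0],"twist": 0},
  {"translation": [0,0,0],"twist": 0},
  {"translation": [0,0,0],"twist": 0},
], grip=0.66)

```text
time: 10.1
ee_pos: [0.586, -0.1342, 0.0107]
eef_rot: [0.707, -0.011, 0.011, -0.707]
ft_force: [0.3, -0.2, -0.0]
width: 0.0291
```

Call:
jog_arm([
  {"translation": [0,0,10],"twist": 0},
  {"translation": [0,0,20],"twist": 0},
  {"translation": [0,0,40],"twist": 0},
  {"translation": [0,0,30],"twist": 0},
  {"translation": [0,0,0],"twist": 0},
])

```text
time: 10.6
ee_pos: [0.5886, -0.1343, 0.1161]
eef_rot: [0.708, -0.008, 0.014, -0.706]
ft_force: [1.0, -0.2, -0.4]
width: 0.0294
```

```bash
python3 st.py a5
```

```text
t 10.6 tcp [ 588.6 -134.3  116.1] jaw -1.8 F [ 1.  -0.2 -0.4] w 29.4 j7 -0.06
```

View pics/a5_scene.png

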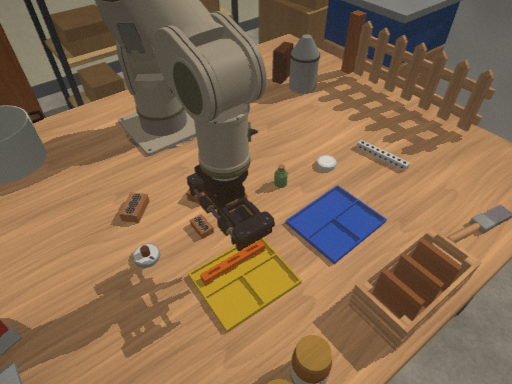

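The reducer lies flat in the yellow long compartment at (233,262). Next the lid, gripped by its knob.

Call:
jog_arm([
  {"translation": [-18.2,-17.7,0],"twist": 0},
  {"translation": [-18.2,-17.7,0],"twist": 0},
  {"translation": [-18.2,-17.7,0],"twist": 0},
  {"translation": [-18.2,-17.7,0],"twist": 0},
  {"translation": [-18.2,-17.7,0],"twist": 0},
  {"translation": [-18.2,-17.7,0],"twist": 0},
  {"translation": [-18.2,-17.7,0],"twist": 0},
  {"translation": [-18.2,-17.7,0],"twist": 0},
  {"translation": [0,0,-20],"twist": 0},
  {"translation": [0,0,-20],"twist": 0},
  {"translation": [0,0,0],"twist": 0},
  {"translation": [0,0,0],"twist": 0},
], grip=0.2)

```text
time: 11.9
ee_pos: [0.4399, -0.2753, 0.0702]
eef_rot: [-0.707, 0.011, -0.01, 0.707]
ft_force: [0.8, 0.4, -0.7]
width: 0.0698
```

```bash
python3 st.py a6
```

```text
t 11.9 tcp [ 439.9 -275.3   70.2] jaw -1.8 F [ 0.8  0.4 -0.7] w 69.8 j7 0.31
```

View pics/a6_scene.png

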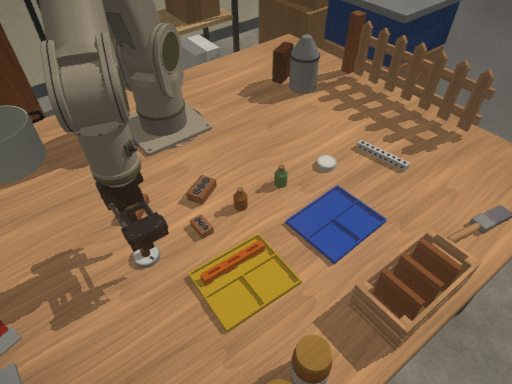

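The gripper is above the lid at (146,255). Descending.

Call:
jog_arm([
  {"translation": [0,0,-20],"twist": 0},
  {"translation": [0,0,-20],"twist": 0},
  {"translation": [0,0,-10],"twist": 0},
  {"translation": [0,0,-4],"twist": 0},
  {"translation": [0,0,0],"twist": 0},
  {"translation": [0,0,0],"twist": 0},
])

```text
time: 12.6
ee_pos: [0.4409, -0.276, 0.0175]
eef_rot: [0.707, -0.011, 0.011, -0.707]
ft_force: [0.4, 0.3, 0.4]
width: 0.0697
```

Call:
jog_arm([
  {"translation": [0,0,0],"twist": 0},
  {"translation": [0,0,0],"twist": 0},
  {"translation": [0,0,0],"twist": 0},
  {"translation": [0,0,0],"twist": 0},
  {"translation": [0,0,0],"twist": 0},
  {"translation": [0,0,0],"twist": 0},
  {"translation": [0,0,0],"twist": 0},
  {"translation": [0,0,0],"twist": 0},
  {"translation": [0,0,0],"twist": 0},
  {"translation": [0,0,0],"twist": 0},
], grip=1, grip_force=30)

```text
time: 13.6
ee_pos: [0.4403, -0.2758, 0.0166]
eef_rot: [-0.707, 0.011, -0.011, 0.707]
ft_force: [0.6, -0.9, 0.1]
width: 0.0189
```

Call:
jog_arm([
  {"translation": [0,0,10],"twist": 0},
  {"translation": [0,0,25],"twist": 0},
  {"translation": [0,0,25],"twist": 0},
  {"translation": [0,0,25],"twist": 0},
  {"translation": [22.2,9.2,0],"twist": 0},
  {"translation": [22.2,9.2,0],"twist": 0},
  {"translation": [22.2,9.2,0],"twist": 0},
  {"translation": [22.2,9.2,0],"twist": 0},
  {"translation": [22.2,9.2,0],"twist": 0},
  {"translation": [22.2,9.2,0],"twist": 0},
  {"translation": [22.2,9.2,0],"twist": 0},
  {"translation": [22.2,9.2,0],"twist": 0},
  {"translation": [22.2,9.2,0],"twist": 0},
  {"translation": [22.2,9.2,0],"twist": 0},
  {"translation": [0,0,-20],"twist": 0},
  {"translation": [0,0,-20],"twist": 0},
  {"translation": [0,0,0],"twist": 0},
  {"translation": [0,0,0],"twist": 0},
])

```text
time: 15.4
ee_pos: [0.6621, -0.1839, 0.0622]
eef_rot: [-0.707, 0.011, -0.011, 0.707]
ft_force: [0.2, 0.2, -0.7]
width: 0.019
```

```bash
python3 st.py a7
```

```text
t 15.4 tcp [ 662.1 -183.9   62.2] jaw -1.8 F [ 0.2  0.2 -0.7] w 19.0 j7 -0.03
```

View pics/a7_scene.png

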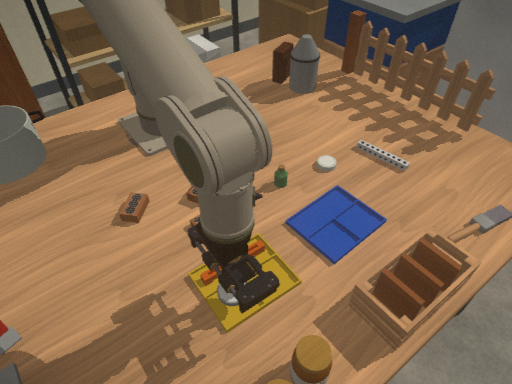

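The lid is level over the right small compartment at (232,292). Lowering.

Call:
jog_arm([
  {"translation": [0,0,-15],"twist": 0},
  {"translation": [0,0,-13],"twist": 0},
  {"translation": [0,0,-8],"twist": 0},
  {"translation": [0,0,-5],"twist": 0},
  {"translation": [0,0,0],"twist": 0},
  {"translation": [0,0,0],"twist": 0},
])

```text
time: 16.1
ee_pos: [0.6622, -0.1837, 0.0204]
eef_rot: [-0.707, 0.011, -0.011, 0.707]
ft_force: [-0.3, 0.4, 0.9]
width: 0.0191
```

Call:
jog_arm([
  {"translation": [0,0,0],"twist": 0},
  {"translation": [0,0,0],"twist": 0},
  {"translation": [0,0,0],"twist": 0},
  {"translation": [0,0,0],"twist": 0},
  {"translation": [0,0,0],"twist": 0},
], grip=0.6)

```text
time: 16.6
ee_pos: [0.6623, -0.1838, 0.0206]
eef_rot: [-0.707, 0.011, -0.011, 0.707]
ft_force: [0.3, -0.7, 0.3]
width: 0.0341
```

Call:
jog_arm([
  {"translation": [0,0,10],"twist": 0},
  {"translation": [0,0,20],"twist": 0},
  {"translation": [0,0,30],"twist": 0},
  {"translation": [0,0,30],"twist": 0},
  {"translation": [-30,7.5,0],"twist": -0.1328},
  {"translation": [-30,7.5,0],"twist": -0.1328},
  {"translation": [-30,7.5,0],"twist": -0.1328},
  {"translation": [-30,7.5,0],"twist": -0.1328},
  {"translation": [-30,7.5,0],"twist": -0.1328},
  {"translation": [-30,7.5,0],"twist": -0.1328},
  {"translation": [-30,7.5,0],"twist": -0.1328},
  {"translation": [0,0,0],"twist": -0.1328},
  {"translation": [0,0,0],"twist": -0.1328},
  {"translation": [0,0,0],"twist": -0.1328},
  {"translation": [0,0,0],"twist": -0.1328},
  {"translation": [0,0,0],"twist": -0.1328},
  {"translation": [0,0,0],"twist": 0},
  {"translation": [0,0,0],"twist": 0},
], grip=0.2)

```text
time: 18.4
ee_pos: [0.4525, -0.1312, 0.1111]
eef_rot: [0.487, -0.512, 0.513, -0.488]
ft_force: [0.3, -0.5, -0.4]
width: 0.0696
```

```bash
python3 st.py a8
```

```text
t 18.4 tcp [ 452.5 -131.2  111.1] jaw -92.8 F [ 0.3 -0.5 -0.4] w 69.6 j7 -1.48
```

View pics/a8_scene.png

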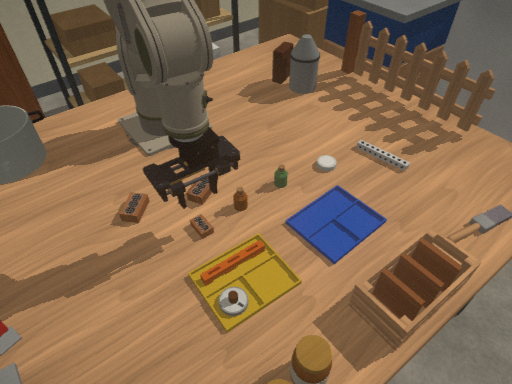

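The lid sits flat, knob up, at (233,300). The gripper is now over the small cage, so descending.

Call:
jog_arm([
  {"translation": [-3.5,-1.3,-20],"twist": 0},
  {"translation": [0,0,-30],"twist": 0},
  {"translation": [0,0,-30],"twist": 0},
  {"translation": [0,0,-15],"twist": 0},
  {"translation": [0,0,-8],"twist": 0},
  {"translation": [0,0,-2],"twist": 0},
  {"translation": [0,0,0],"twist": 0},
  {"translation": [0,0,0],"twist": 0},
])

```text
time: 19.3
ee_pos: [0.4495, -0.1328, 0.0065]
eef_rot: [0.486, -0.513, 0.514, -0.487]
ft_force: [1.0, -1.1, -0.5]
width: 0.0696
```

Call:
jog_arm([
  {"translation": [0,0,0],"twist": 0},
  {"translation": [0,0,0],"twist": 0},
  {"translation": [0,0,0],"twist": 0},
  {"translation": [0,0,0],"twist": 0},
  {"translation": [0,0,0],"twist": 0},
  {"translation": [0,0,0],"twist": 0},
  {"translation": [0,0,0],"twist": 0},
  {"translation": [0,0,0],"twist": 0},
], grip=1, grip_force=20)

```text
time: 20.1
ee_pos: [0.4488, -0.1326, 0.0056]
eef_rot: [0.486, -0.513, 0.513, -0.486]
ft_force: [-0.2, -0.5, 0.2]
width: 0.034
```

Call:
jog_arm([
  {"translation": [0,0,10],"twist": 0},
  {"translation": [0,0,25],"twist": 0},
  {"translation": [0,0,30],"twist": 0},
  {"translation": [0,0,20],"twist": 0},
  {"translation": [21.7,4.2,0],"twist": 0},
  {"translation": [21.7,4.2,0],"twist": 0},
  {"translation": [21.7,4.2,0],"twist": 0},
  {"translation": [21.7,4.2,0],"twist": 0},
  {"translation": [21.7,4.2,0],"twist": 0},
  {"translation": [21.7,4.2,0],"twist": 0},
  {"translation": [21.7,4.2,0],"twist": 0},
  {"translation": [21.7,4.2,0],"twist": 0},
  {"translation": [21.7,4.2,0],"twist": 0},
  {"translation": [21.7,4.2,0],"twist": 0},
  {"translation": [0,0,-20],"twist": 0},
  {"translation": [0,0,-20],"twist": 0},
  {"translation": [0,0,0],"twist": 0},
  {"translation": [0,0,0],"twist": 0},
])

```text
time: 21.9
ee_pos: [0.6657, -0.0906, 0.0512]
eef_rot: [-0.486, 0.513, -0.513, 0.486]
ft_force: [0.4, -0.3, 0.6]
width: 0.0335
```

```bash
python3 st.py a9
```

```text
t 21.9 tcp [665.7 -90.6  51.2] jaw -93.1 F [ 0.4 -0.3  0.6] w 33.5 j7 -1.72
```

View pics/a9_scene.png

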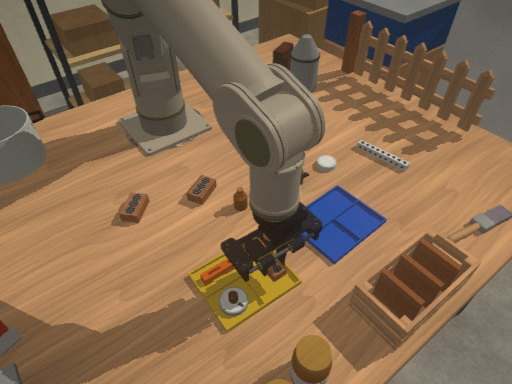

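Call:
jog_arm([
  {"translation": [0,0,-15],"twist": 0},
  {"translation": [0,0,-13],"twist": 0},
  {"translation": [0,0,-8],"twist": 0},
  {"translation": [0,0,-5],"twist": 0},
  {"translation": [0,0,0],"twist": 0},
  {"translation": [0,0,0],"twist": 0},
])

```text
time: 22.6
ee_pos: [0.6657, -0.0905, 0.0092]
eef_rot: [-0.486, 0.513, -0.513, 0.486]
ft_force: [0.1, -0.1, -0.4]
width: 0.0338
```

Call:
jog_arm([
  {"translation": [0,0,0],"twist": 0},
  {"translation": [0,0,0],"twist": 0},
  {"translation": [0,0,0],"twist": 0},
  {"translation": [0,0,0],"twist": 0},
], grip=0.46)

```text
time: 23.0
ee_pos: [0.6658, -0.0906, 0.0096]
eef_rot: [0.486, -0.513, 0.513, -0.486]
ft_force: [0.5, 0.0, 0.2]
width: 0.0463
```

Call:
jog_arm([
  {"translation": [0,0,10],"twist": 0},
  {"translation": [0,0,30],"twist": 0},
  {"translation": [0,0,40],"twist": 0},
  {"translation": [0,0,40],"twist": 0},
  {"translation": [-22,7.7,0],"twist": 0},
  {"translation": [-22,7.7,0],"twist": 0},
  {"translation": [-22,7.7,0],"twist": 0},
  {"translation": [-22,7.7,0],"twist": 0},
  {"translation": [-22,7.7,0],"twist": 0},
  {"translation": [-22,7.7,0],"twist": 0},
  {"translation": [-22,7.7,0],"twist": 0},
  {"translation": [-22,7.7,0],"twist": 0},
  {"translation": [-22,7.7,0],"twist": 0},
  {"translation": [-22,7.7,0],"twist": 0},
  {"translation": [0,0,0],"twist": 0},
  {"translation": [0,0,0],"twist": 0},
], grip=0.2)

```text
time: 24.6
ee_pos: [0.4462, -0.0137, 0.1305]
eef_rot: [0.486, -0.513, 0.514, -0.487]
ft_force: [1.0, 0.3, 0.3]
width: 0.0693
```

```bash
python3 st.py b1
```

```text
t 24.6 tcp [446.2 -13.7 130.5] jaw -93.1 F [1.  0.3 0.3] w 69.3 j7 -1.71
```

View pics/b1_scene.png

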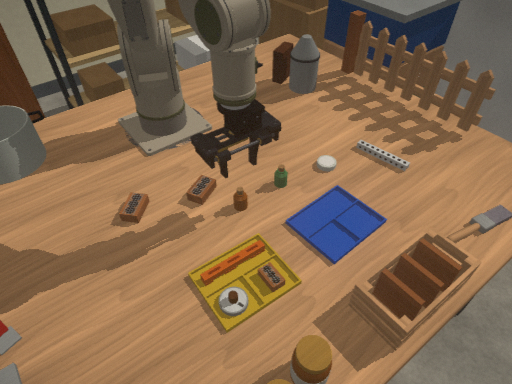

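The yellow kit looks complete: reducer (233,262), lid (233,300), cage (271,276). Descending straight over the amber vial.

Call:
jog_arm([
  {"translation": [-1,0,-20],"twist": 0},
  {"translation": [0,0,-25],"twist": 0},
  {"translation": [0,0,-25],"twist": 0},
  {"translation": [0,0,-20],"twist": 0},
  {"translation": [0,0,-15],"twist": 0},
  {"translation": [0,0,-12],"twist": 0},
  {"translation": [0,0,0],"twist": 0},
  {"translation": [0,0,0],"twist": 0},
])

```text
time: 25.5
ee_pos: [0.4452, -0.0135, 0.0128]
eef_rot: [-0.486, 0.513, -0.513, 0.486]
ft_force: [-0.6, 1.0, 0.6]
width: 0.0698
```

Call:
jog_arm([
  {"translation": [0,0,0],"twist": 0},
  {"translation": [0,0,0],"twist": 0},
  {"translation": [0,0,0],"twist": 0},
  {"translation": [0,0,0],"twist": 0},
  {"translation": [0,0,0],"twist": 0},
  {"translation": [0,0,0],"twist": 0},
  {"translation": [0,0,0],"twist": 0},
  {"translation": [0,0,0],"twist": 0},
], grip=1, grip_force=20)

```text
time: 26.3
ee_pos: [0.4448, -0.0136, 0.0127]
eef_rot: [0.486, -0.513, 0.513, -0.486]
ft_force: [-1.3, -0.4, 2.7]
width: 0.0354
```

Call:
jog_arm([
  {"translation": [0,0,5],"twist": 0},
  {"translation": [0,0,15],"twist": 0},
  {"translation": [0,0,20],"twist": 0},
  {"translation": [0,0,20],"twist": 0},
  {"translation": [0,0,0],"twist": 0},
  {"translation": [0,0,0],"twist": 0},
])

```text
time: 26.9
ee_pos: [0.4448, -0.0137, 0.0726]
eef_rot: [0.486, -0.513, 0.514, -0.486]
ft_force: [0.1, -0.6, -0.8]
width: 0.035
```

```bash
python3 st.py b2; python3 -c "
import cv2;i=cv2.imread('pics/b2_scene.png')[90:260,150:350];cv2.imwrite('pics/b2c.png',cv2.resize(i,(700,595)))"
```

```text
t 26.9 tcp [444.8 -13.7  72.6] jaw -93.1 F [ 0.1 -0.6 -0.8] w 35.0 j7 -1.76
```

View pics/b2c.png

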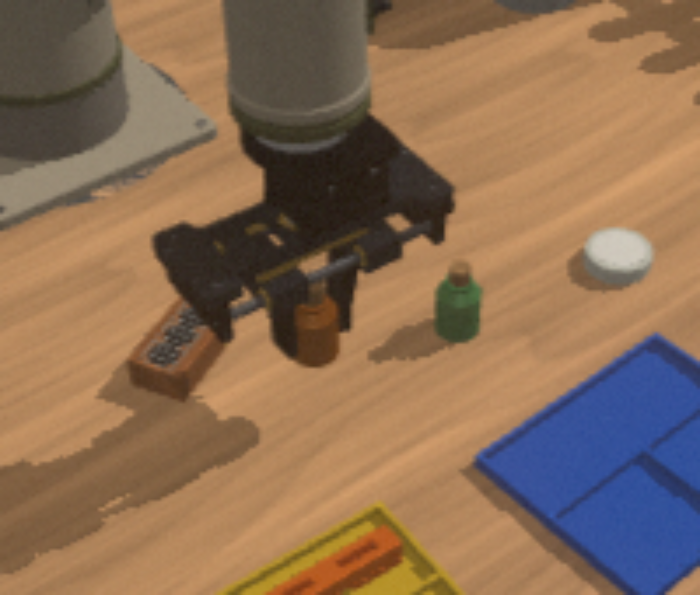

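The vial is upright in the grip. Carrying it to the blue tray's right small compartment.

Call:
jog_arm([
  {"translation": [8,4,0],"twist": 0},
  {"translation": [16,8,0],"twist": 0},
  {"translation": [20,9.5,0],"twist": 0},
  {"translation": [20,9.5,0],"twist": 0},
  {"translation": [20,9.5,0],"twist": 0},
  {"translation": [20,9.5,0],"twist": 0},
  {"translation": [20,9.5,0],"twist": 0},
  {"translation": [20,9.5,0],"twist": 0},
  {"translation": [20,9.5,0],"twist": 0},
  {"translation": [20,9.5,0],"twist": 0},
  {"translation": [20,9.5,0],"twist": 0},
  {"translation": [16,8,0],"twist": 0},
  {"translation": [8.5,3,0],"twist": 0},
  {"translation": [0,0,-10],"twist": 0},
  {"translation": [0,0,-10],"twist": 0},
  {"translation": [0,0,0],"twist": 0},
  {"translation": [0,0,0],"twist": 0},
])

```text
time: 28.7
ee_pos: [0.6726, 0.0943, 0.052]
eef_rot: [-0.487, 0.514, -0.513, 0.486]
ft_force: [0.5, 0.1, -1.0]
width: 0.0353
```

```bash
python3 st.py b3
```

```text
t 28.7 tcp [672.6  94.3  52. ] jaw -93.1 F [ 0.5  0.1 -1. ] w 35.3 j7 -2.02
```

View pics/b3_scene.png

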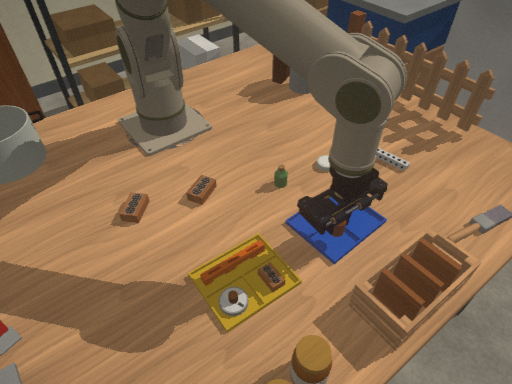

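The vial is upright over the compartment at (340,228). Setting it down.

Call:
jog_arm([
  {"translation": [0,0,-12],"twist": 0},
  {"translation": [0,0,-12],"twist": 0},
  {"translation": [0,0,-7],"twist": 0},
  {"translation": [0,0,-4],"twist": 0},
  {"translation": [0,0,0],"twist": 0},
  {"translation": [0,0,0],"twist": 0},
])

```text
time: 29.4
ee_pos: [0.6733, 0.095, 0.0174]
eef_rot: [-0.486, 0.513, -0.513, 0.486]
ft_force: [-0.3, -0.2, -0.5]
width: 0.035
```

Call:
jog_arm([
  {"translation": [0,0,0],"twist": 0},
  {"translation": [0,0,0],"twist": 0},
  {"translation": [0,0,0],"twist": 0},
  {"translation": [0,0,0],"twist": 0},
  {"translation": [0,0,0],"twist": 0},
], grip=0.42)

```text
time: 29.9
ee_pos: [0.6733, 0.0949, 0.0176]
eef_rot: [0.486, -0.513, 0.513, -0.486]
ft_force: [0.3, 0.3, 0.1]
width: 0.0501
```

Call:
jog_arm([
  {"translation": [0,0,10],"twist": 0},
  {"translation": [0,0,25],"twist": 0},
  {"translation": [0,0,40],"twist": 0},
  {"translation": [0,0,40],"twist": 0},
  {"translation": [0,0,0],"twist": 0},
  {"translation": [0,0,0],"twist": 0},
])

```text
time: 30.5
ee_pos: [0.674, 0.0951, 0.1344]
eef_rot: [0.486, -0.513, 0.514, -0.487]
ft_force: [-0.9, 0.2, -0.7]
width: 0.0503
```

Call:
jog_arm([
  {"translation": [-9.2,24,0],"twist": 0.1348},
  {"translation": [-9.2,24,0],"twist": 0.1348},
  {"translation": [-9.2,24,0],"twist": 0.1348},
  {"translation": [-9.2,24,0],"twist": 0.1348},
  {"translation": [-9.2,24,0],"twist": 0.1348},
  {"translation": [-9.2,24,0],"twist": 0.1348},
  {"translation": [-9.2,24,0],"twist": 0.1348},
  {"translation": [-9.2,24,0],"twist": 0.1348},
  {"translation": [-9.2,24,0],"twist": 0.1348},
  {"translation": [-9.2,24,0],"twist": 0.1348},
  {"translation": [-9.2,24,0],"twist": 0.1348},
  {"translation": [-9.2,24,0],"twist": 0.1348},
  {"translation": [-9.2,24,0],"twist": 0.1348},
  {"translation": [-9.2,24,0],"twist": 0.1348},
  {"translation": [0,0,0],"twist": 0.1348},
  {"translation": [0,0,0],"twist": 0.1348},
  {"translation": [0,0,0],"twist": 0.1348},
  {"translation": [0,0,0],"twist": 0.1348},
  {"translation": [0,0,0],"twist": 0.1348},
  {"translation": [0,0,0],"twist": 0.1348},
], grip=0.2)

```text
time: 32.5
ee_pos: [0.544, 0.4304, 0.1312]
eef_rot: [0.607, 0.362, -0.363, -0.607]
ft_force: [0.4, 0.0, -0.3]
width: 0.0696
```

Call:
jog_arm([
  {"translation": [0,0,-10],"twist": 0.1348},
  {"translation": [0,0,-10],"twist": 0.1348},
  {"translation": [0,0,-10],"twist": 0.1348},
  {"translation": [0,0,-10],"twist": 0.1348},
  {"translation": [0,0,-10],"twist": 0.1348},
  {"translation": [0,0,0],"twist": 0},
  {"translation": [0,0,0],"twist": 0},
])

```text
time: 33.2
ee_pos: [0.544, 0.4307, 0.0819]
eef_rot: [-0.455, -0.54, 0.541, 0.456]
ft_force: [1.0, 1.1, 0.7]
width: 0.0696
```

```bash
python3 st.py b4
```

```text
t 33.2 tcp [544.  430.7  81.9] jaw 99.8 F [1.  1.1 0.7] w 69.6 j7 0.57
```

View pics/b4_scene.png

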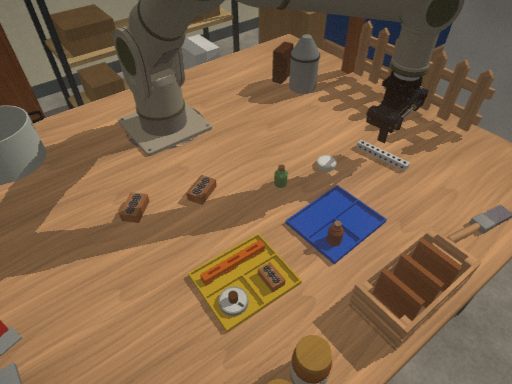

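View pics/b4_top.png

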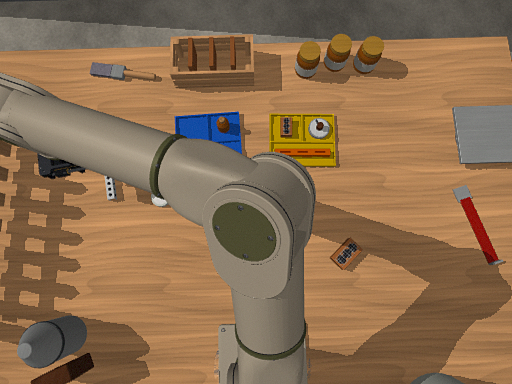

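```bash
python3 -c "
from h import *
import cv2
S=camera('scene');T=camera('top')
for c in(S,T): print([np.round(proj(c,p),1) for p in [(.544,.4307,.082),(.544,.4307,.02),(.544,.4307,.2)]])
i=cv2.imread('pics/b4_scene.png')[60:190,330:470];cv2.imwrite('pics/b4c.png',cv2.resize(i,(630,585)))
S=[(t,c) for t,c in (('t',T),('s',S))]
for n,c in S:
  for k in blobs(c,(0,0,90),(180,50,255),30):
    r=rect(c,k,.016)
    if abs(r[0][0]-468)<25 and abs(r[0][1]-274)<25: print(n,np.round(r[0]),np.round(r[1]))
"
```

```text
[array([388.3, 134.8]), array([383.1, 151.9]), array([399.5,  97.7])]
[array([ 97.7, 165.4]), array([107.1, 171.3]), array([ 76.3, 152. ])]
t [454. 284.] [25. 54.]
s [472. 270.] [51. 67.]
```

View pics/b4c.png

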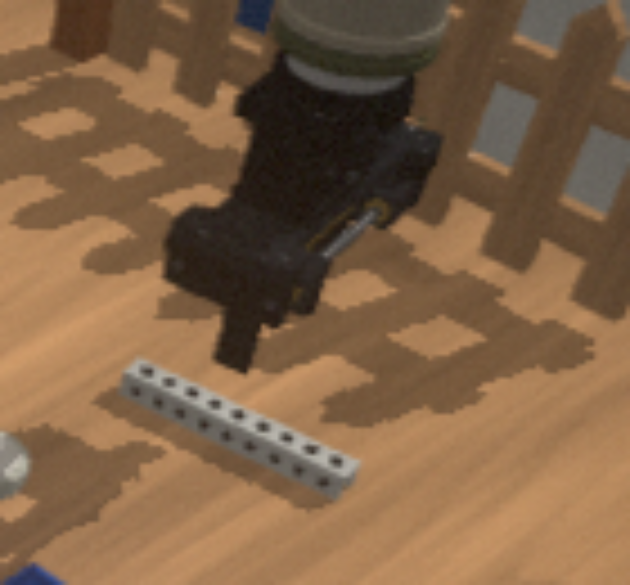

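The projected grasp point lands on the guard's middle hole (383,152), and the cap hasn't moved. Descending to grip.

Call:
jog_arm([
  {"translation": [0,0,-20],"twist": 0},
  {"translation": [0,0,-25],"twist": 0},
  {"translation": [0,0,-15],"twist": 0},
  {"translation": [0,0,-10],"twist": 0},
  {"translation": [0,0,-6],"twist": 0},
  {"translation": [0,0,0],"twist": 0},
  {"translation": [0,0,0],"twist": 0},
])

```text
time: 34.1
ee_pos: [0.5447, 0.4314, 0.0073]
eef_rot: [0.454, 0.542, -0.541, -0.455]
ft_force: [-0.5, -0.5, 0.2]
width: 0.0695
```

Call:
jog_arm([
  {"translation": [0,0,0],"twist": 0},
  {"translation": [0,0,0],"twist": 0},
  {"translation": [0,0,0],"twist": 0},
  {"translation": [0,0,0],"twist": 0},
  {"translation": [0,0,0],"twist": 0},
  {"translation": [0,0,0],"twist": 0},
  {"translation": [0,0,0],"twist": 0},
  {"translation": [0,0,0],"twist": 0},
  {"translation": [0,0,0],"twist": 0},
  {"translation": [0,0,0],"twist": 0},
], grip=1, grip_force=30)

```text
time: 35.1
ee_pos: [0.5445, 0.4309, 0.0066]
eef_rot: [-0.454, -0.542, 0.542, 0.455]
ft_force: [-0.5, -0.6, 0.5]
width: 0.0198
```

Call:
jog_arm([
  {"translation": [0,0,10],"twist": 0},
  {"translation": [0,0,30],"twist": 0},
  {"translation": [0,0,35],"twist": 0},
  {"translation": [0,0,35],"twist": 0},
  {"translation": [0,0,0],"twist": 0},
  {"translation": [0,0,0],"twist": 0},
])

```text
time: 35.7
ee_pos: [0.5447, 0.4313, 0.1178]
eef_rot: [0.455, 0.542, -0.541, -0.454]
ft_force: [-0.2, 0.5, -1.9]
width: 0.0199
```

```bash
python3 st.py b5; python3 -c "
import cv2
i=cv2.imread('pics/b5_scene.png')[40:190,330:490];cv2.imwrite('pics/b5c.png',cv2.resize(i,(630,585)))"
```

```text
t 35.7 tcp [544.7 431.3 117.8] jaw 100.0 F [-0.2  0.5 -1.9] w 19.9 j7 0.59
```

View pics/b5c.png

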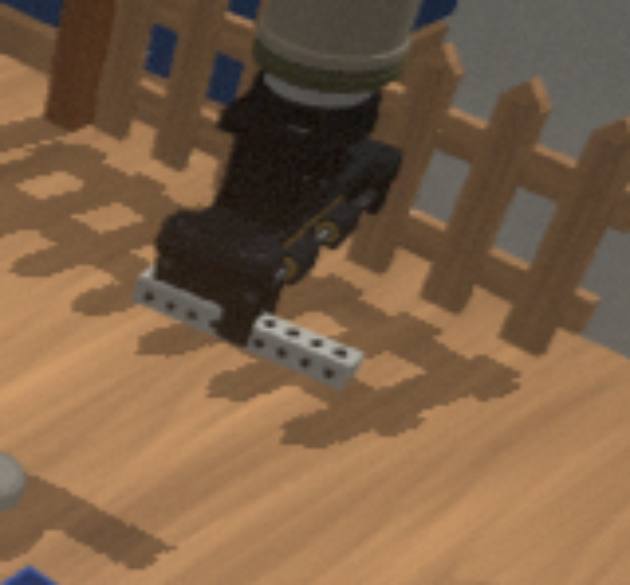

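The guard is held level at its middle. Carrying it to the blue long compartment.

Call:
jog_arm([
  {"translation": [3.5,-20.9,0],"twist": -0.1214},
  {"translation": [3.5,-20.9,0],"twist": -0.1214},
  {"translation": [3.5,-20.9,0],"twist": -0.1214},
  {"translation": [3.5,-20.9,0],"twist": -0.1214},
  {"translation": [3.5,-20.9,0],"twist": -0.1214},
  {"translation": [3.5,-20.9,0],"twist": -0.1214},
  {"translation": [3.5,-20.9,0],"twist": -0.1214},
  {"translation": [3.5,-20.9,0],"twist": -0.1214},
  {"translation": [3.5,-20.9,0],"twist": -0.1214},
  {"translation": [3.5,-20.9,0],"twist": -0.1214},
  {"translation": [3.5,-20.9,0],"twist": -0.1214},
  {"translation": [3.5,-20.9,0],"twist": -0.1214},
  {"translation": [3.5,-20.9,0],"twist": -0.1214},
  {"translation": [3.5,-20.9,0],"twist": -0.1214},
  {"translation": [0,0,-25],"twist": 0},
  {"translation": [0,0,-25],"twist": 0},
  {"translation": [0,0,0],"twist": 0},
  {"translation": [0,0,0],"twist": 0},
])

```text
time: 37.6
ee_pos: [0.5929, 0.1384, 0.0663]
eef_rot: [-0.707, -0.016, 0.017, 0.707]
ft_force: [-0.2, -0.2, -0.2]
width: 0.0194
```

```bash
python3 st.py b6; python3 -c "
import cv2
i=cv2.imread('pics/b6_scene.png')[120:270,270:430];cv2.imwrite('pics/b6c.png',cv2.resize(i,(630,585)))"
```

```text
t 37.6 tcp [592.9 138.4  66.3] jaw 2.6 F [-0.2 -0.2 -0.2] w 19.4 j7 -0.58
```

View pics/b6c.png

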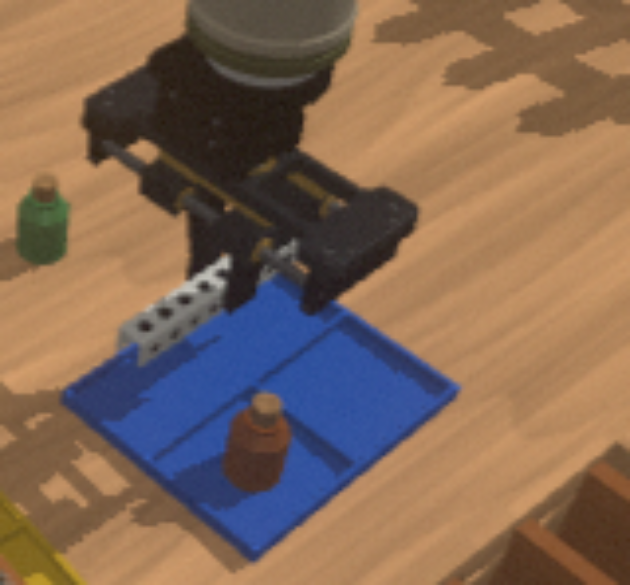

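Call:
jog_arm([
  {"translation": [0,4,-20],"twist": 0},
  {"translation": [0,0,-15],"twist": 0},
  {"translation": [0,0,-10],"twist": 0},
  {"translation": [0,0,-6],"twist": 0},
  {"translation": [0,0,-4],"twist": 0},
  {"translation": [0,0,0],"twist": 0},
  {"translation": [0,0,0],"twist": 0},
])

```text
time: 38.4
ee_pos: [0.5938, 0.1424, 0.012]
eef_rot: [-0.707, -0.016, 0.016, 0.707]
ft_force: [0.6, -0.2, -1.4]
width: 0.0197
```

Call:
jog_arm([
  {"translation": [0,0,0],"twist": 0},
  {"translation": [0,0,0],"twist": 0},
  {"translation": [0,0,0],"twist": 0},
  {"translation": [0,0,0],"twist": 0},
], grip=0.66)

```text
time: 38.8
ee_pos: [0.5936, 0.1423, 0.0118]
eef_rot: [-0.707, -0.016, 0.016, 0.707]
ft_force: [1.0, 0.1, 0.4]
width: 0.0289
```

Call:
jog_arm([
  {"translation": [0,0,10],"twist": 0},
  {"translation": [0,0,25],"twist": 0},
  {"translation": [0,0,40],"twist": 0},
  {"translation": [0,0,40],"twist": 0},
  {"translation": [0,0,40],"twist": 0},
  {"translation": [0,0,0],"twist": 0},
])

```text
time: 39.4
ee_pos: [0.5958, 0.1439, 0.1732]
eef_rot: [-0.706, -0.019, 0.013, 0.708]
ft_force: [-0.7, 0.3, 0.6]
width: 0.0296
```

Call:
jog_arm([
  {"translation": [-10,25,0],"twist": 0},
  {"translation": [-10,25,0],"twist": 0},
  {"translation": [-10,25,0],"twist": 0},
  {"translation": [-10,25,0],"twist": 0},
  {"translation": [-10,25,0],"twist": 0},
  {"translation": [-10,25,0],"twist": 0},
  {"translation": [-10,25,0],"twist": 0},
  {"translation": [-10,25,0],"twist": 0},
  {"translation": [-10,25,0],"twist": 0},
  {"translation": [-10,25,0],"twist": 0},
  {"translation": [-10,25,0],"twist": 0},
  {"translation": [-10,25,0],"twist": 0},
  {"translation": [0,0,0],"twist": 0},
  {"translation": [0,0,0],"twist": 0},
])

```text
time: 40.8
ee_pos: [0.4729, 0.4427, 0.1665]
eef_rot: [0.707, 0.017, -0.017, -0.707]
ft_force: [-0.3, -0.0, -0.3]
width: 0.0294
```

```bash
python3 st.py b7; python3 -c "
import cv2
i=cv2.imread('pics/b7_scene.png')[130:330,170:430];cv2.imwrite('pics/b7c.png',cv2.resize(i,(780,600)))"
```

```text
t 40.8 tcp [472.9 442.7 166.5] jaw 2.7 F [-0.3 -0.  -0.3] w 29.4 j7 -1.08
```

View pics/b7c.png

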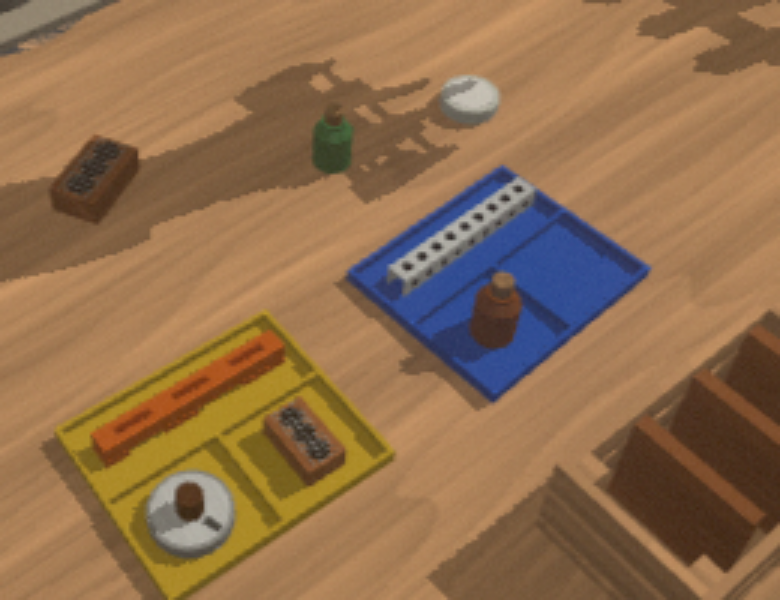

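View pics/b7_top.png

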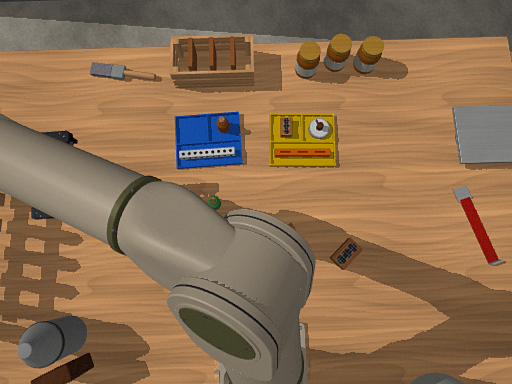

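All five pieces appear in place. One numeric check in tray coordinates before handing in.

```bash
python3 - <<'E'
from h import *
T=camera("top");S=camera("scene")
def loc(p,o,a):
    d=np.array(p)-o; a=np.radians(a); return np.round([d[0]*np.cos(a)+d[1]*np.sin(a),-d[0]*np.sin(a)+d[1]*np.cos(a)],1)
B=(np.array([636.5,140.5]),2.5);Y=(np.array([629,-136]),-2)
for cn,c in(("top",T),("scene",S)):
    for n,lo,hi,z,tr,s in [("guard",(0,0,120),(180,50,255),.024,B,(-43,0)),("reducer",(4,225,60),(13,255,255),.026,Y,(-43,0)),("lid",(0,0,90),(180,50,255),.016,Y,(35,-47)),("cagemesh",(0,0,0),(180,90,110),.024,Y,(35,47)),("amber",(0,100,30),(20,255,200),.042,B,(35,-47)),("green",(50,60,20),(90,255,255),.038,None,(443,123)),("cap",(0,0,90),(180,50,255),.016,None,(468,274))]:
        for k in blobs(c,lo,hi,12):
            r=rect(c,k,z); q=loc(r[0],*tr) if tr else np.round(r[0],1)
            if np.hypot(q[0]-s[0],q[1]-s[1])<28: print(cn,n,q,np.round(r[1],1),round(float(r[2]),1))
E
```

```text
top guard [-44.7   6.6] [ 20.  157.1] 92.6
top reducer [-47.4   3.2] [ 21.  155.4] 88.3
top lid [ 32.9 -47.8] [55.9 59.3] 176.8
top cagemesh [36.9 48.3] [17.5 43.5] 177.4
top green [443.1 120.8] [29.3 39.9] 43.7
scene guard [-43.    4.8] [ 21.5 162.2] 92.6
scene lid [ 34.5 -51.3] [58.3 59. ] 143.4
scene cagemesh [35.3 46.9] [16.7 47.5] 177.5
scene cap [471.9 269.9] [50.9 67. ] 134.1
```

```bash
python3 -c "
from bench import *
print(close_job())"
```

```text
the job is handed in; nothing more can be done
None
```

Both kits are made up, and the job was handed in at about 41 s of the 128 s allowed. The hand-in itself gives no verdict.

- **Blue tray:** the mouse guard lies flat in the long compartment, and the amber vial stands in the right small compartment.
- **Yellow tray:** the entrance reducer lies flat in the long compartment. The lid (knob up) is in the right small compartment, and the smallest of the three cages (mesh up) is in the left.

**Last checks** (from the images, in tray coordinates, mm):

| Item | Measured x, y | Allowed x | Allowed y |
|---|---|---|---|
| Guard | about (-44, +6) | -67 to -19 | ±14 |
| Reducer | about (-47, +3) | -67 to -19 | ±14 |
| Lid | about (34, -49) | 6 to 64 | -80 to -14 |
| Cage | about (36, 48) | 6 to 64 | 14 to 80 |

The green vial and the jar cap are within about 3 mm of where they started. The arm is well clear of everything.

**What failed or disagreed:**
- **Reducer grip:** my first grip held only about 3 mm of it, because I lifted before the fingers had closed. I set it back on the bench and gripped it deeper.
- **Amber vial:** the colour mask missed it in the last numeric check. I only saw it standing upright in its compartment in the final pictures.
- **View coverage:** the cap was measured only in the scene view, and the reducer and green vial only in the top view.
- **View agreement:** where both cameras saw a piece, they agreed to within about 4 mm.

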